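# Check two hand levers for travel

## Robot

A 6-joint arm with a two-finger parallel gripper is mounted at the origin on a cart in front of the work surface, level with it; the furniture and walls round the work are solid. World frame = base frame: x ahead of the robot, y to its left, z up, the work surface at z = 0. Lengths are in m, angles in degrees, forces in N, time in s.
With the tool pointing down it reaches from about 0.35 to 0.875 m from the base axis. Payload 4.2 kg.
Tool frame: the origin (TCP) lies on the centre line of the jaws, within the pads' length; the fingertips stand 19 mm ahead of it and the grasp point (between the pads) is the TCP; z points along the fingers, y is the line along which they close (so a half turn about z gives the same grasp; the last joint's range is limited). The gripper opens to 87 mm and grips with 3 to 60 N. Pads are 19 mm wide; open, the fingers measure 117 mm over their backs; the gripper's body (75 mm by 190 mm) begins 51 mm behind the grasp point.
Start: joints at [89.53, 22.042, 0.453, 0, -68.411, -14.817], TCP at [0.165, 0.603, 0.242] pointing down, gripper open.
Joint ranges: [-179.83, 179.83], [-69.29, 118.12], [-61.27, 80.66], [-181.25, 117.63], [-171.15, -9.14], [-177.46, 177.46]. Speed limits (degrees/s): [159.86, 159.86, 180, 180, 180, 180].

## Interface

Orientations are given as a 3x3 rotation matrix whose columns are the frame's x, y, z axes.
In Python, from station import sense, capture, finish_job, search_frame, masks_of gives the robot as it stands.
- The arm moves only by the tool drive_tool, never from a script. Its argument "rows" is a list of rows, each a list of 7 numbers: the opening in per cent of the stroke, from 0 (shut) to 100 (fully open), then the shift along the world's x, y, z in mm, then the turn, a rotation vector about the world's x, y, z in rad. In form: [[fingers, dx, dy, dz, wx, wy, wz], ...]. A call has 1 to 5 rows; each row shifts and turns the commanded pose from where the row before left it; what a row does not reach is not made up. A row lasts 1/12 s, in which the tool goes at most 41.7 mm and 7.16 degrees, less where a joint would pass 70% of its speed; a pose out of reach is approached as far as the arm can. A call is refused whole if a number of a shift passes 41.7 or a number of a turn 0.125, either way. A call with a gripper value outside its range is refused whole. The fingers move at their own pace and stop on an object; the grip force is fixed at half the most. Time passes only in rows, so rows that do not move let the fingers close. It gives the time, the measured TCP pose, the force, the opening and the grip force at its end, in the units of the state.
- sense(): the state, without advancing time (a new reading comes with each control period).
- capture(name): name is "scene" or "top" or "wrist"; returns a dict with "frame" (480x640x3 uint8, red, green, blue), "z_map" (480x640 float32, m along the optical axis (not along the pixel's ray), 0 where there is no reading), "fx", "fy", "cx", "cy" (pixels), "R" (3x3) and "t" (3): a world point X has camera coordinates R X + t; the wrist camera has in their place "T_tool_cam" (4x4, takes a point from camera to tool coordinates, whose origin is the TCP and whose axes are the flange's). Camera axes: x right, y down, z forward; pixel columns grow to the right and rows downward; lengths in m; the calibration is good to about 2 mm. A picture is of the moment at which its call begins: read the wrist's pose just before it.
- finish_job(): hands the job in; it is judged then, once.
Trained networks look in a picture, given as the dict that the camera call returned (one of the last four; its "shot" number tells which), for a name from the list of things; names that differ only in an ending like _2 or _b are one class to them, and where a whole thing is asked for, a point or a joint stands for the part that bears it (a point fixed in the world has none). Each returns a list of dicts, best first, with "p" (0 to 1); they miss things now and then, are a little off and sometimes report something else, mostly with a low value. They report only what shows in the picture. A call takes as long as a camera call.
- search_frame(label, picture): "xy" ([column, row] in pixels, amid what is visible of it).
- masks_of(label, picture): "region" (480x640 bool, what is visible of it) and "xy" ([column, row] in pixels, amid what is visible of it).
The state is a dict: "time_s": time; "joints": joint angles; "joint_velocities": joint speeds; "effort": joint torques, N m; "tcp_pos": TCP position; "ee_rot": TCP orientation; "wrist_force": force on the tool from outside, world axes, zero at the start; "moment": the same for the moment, N m; "gripper_width": opening from 0.0 (shut) to 1.0 (fully open); "gripper_force": force on a finger pad.
Only numpy, scipy, OpenCV 4.12 (cv2) and the standard library are available. Lean on these libraries where they do the work, as an engineer would, in place of code of your own. Each camera call takes 0.05 s, during which the arm holds its last target. There are 200 camera calls.

## Task

Check the two hand levers on the bench stands with the outside of the fingers: press the left lever in toward its bar until it stops, let it spring back, then press the right lever in until it stops. A good lever stops well short of the bar; one of the two comes all the way to it: finish with that faulty lever held pressed fully in and the other one released, still holding it in when the program ends. Press only on the outer face of the levers, without forcing them; pinch nothing, keep off the grips and the inner faces, and leave the things lying around where they are.

Things in the scene. Friction and masses are not known exactly. Their poses are not given: they have to be found in the camera images.
- stand_a: one of two alike fixed stands, left (greater y) or right, with a level bar and a hand lever. Origin on the bench under the bar; x along the bar: free end -112 mm (robot side), other end 80, post under it -2 to 30 mm, clamp cap 112 mm up. Bar axis 90 mm up. Lever on the +y side: press along -y. Base plate x -45 to 45 mm, 60 wide, 17 high with bolts. Pivot bracket to y = 58 mm at x 41 to 65 mm, 109 mm up
- lever_a (a joint): hand lever of stand_a: upright pivot at x 53, y 47 mm of the stand, blade toward the free end, 18 mm high, 10 thick, 16 mm ball tip 112 mm from the pivot. 0 rad = rest, grows as pressed in; springs back. 3 to 8 N at the press point moves it, up to a firm stop: about 0.2 rad if good (tip 24 mm short of the grip), 0.4 if faulty (tip at the grip). Both look alike
- press_a (a point): where to press: outer face (away from the bar) of the blade of lever_a, 85 mm from the pivot, 90 mm above the bench. Moves with the lever: 18 mm toward the bar up to the stop if good, 35 mm if faulty. Its y axis points outward, square to the bar at rest
- grip_a (a point): centre of the ribbed black rubber grip on the bar of stand_a, 32 mm diameter (39 mm at its collar), x -108 to -4 mm of the stand, 90 mm above the bench. Not to be touched
- liner_a (a point): middle of the thin black strip on the inner face (toward the bar) of the lever of stand_a; no finger may come in between lever and bar
- stand_b: one of two alike fixed stands, left (greater y) or right, with a level bar and a hand lever. Origin on the bench under the bar; x along the bar: free end -112 mm (robot side), other end 80, post under it -2 to 30 mm, clamp cap 112 mm up. Bar axis 90 mm up. Lever on the +y side: press along -y. Base plate x -45 to 45 mm, 60 wide, 17 high with bolts. Pivot bracket to y = 58 mm at x 41 to 65 mm, 109 mm up
- lever_b (a joint): hand lever of stand_b: upright pivot at x 53, y 47 mm of the stand, blade toward the free end, 18 mm high, 10 thick, 16 mm ball tip 112 mm from the pivot. 0 rad = rest, grows as pressed in; springs back. 3 to 8 N at the press point moves it, up to a firm stop: about 0.2 rad if good (tip 24 mm short of the grip), 0.4 if faulty (tip at the grip). Both look alike
- press_b (a point): where to press: outer face (away from the bar) of the blade of lever_b, 85 mm from the pivot, 90 mm above the bench. Moves with the lever: 18 mm toward the bar up to the stop if good, 35 mm if faulty. Its y axis points outward, square to the bar at rest
- grip_b (a point): centre of the ribbed black rubber grip on the bar of stand_b, 32 mm diameter (39 mm at its collar), x -108 to -4 mm of the stand, 90 mm above the bench. Not to be touched
- liner_b (a point): middle of the thin black strip on the inner face (toward the bar) of the lever of stand_b; no finger may come in between lever and bar
- spanner_13: combination spanner, bystander, 175x27x8 mm, lying left of the stands; loose; origin at the centre of its underside
- tape_2: black tape roll, bystander, 62x59x19 mm, lying flat near the front edge between the stands; loose; origin at the centre of its underside
- driver_yellow: yellow screwdriver, bystander, 180x25x26 mm, lying right of the stands; loose; origin at the centre of its underside
- pliers: pliers, bystander, 174x56x13 mm, lying at the right; loose; origin at the centre of its underside
- tape_measure: tape measure, bystander, 36x70x63 mm, behind the stands; loose; origin at the centre of its underside
- box_white_small: small white box, bystander, 60x101x32 mm, behind the stands; loose; origin at the centre of its underside

How it is judged:
By the outcome, as a careful person would: the job done as asked, in the order asked, and still so for the second after the job is handed in, while the arm keeps its last pose, push and grip.
It also fails if it takes over 58 s, if anything falls off the work surface, if the arm or the gripper's body presses on something with over 40 N, if the wrist force passes 120 N, or if a joint passes its speed limit or range.

## Working session

There is one attempt and no reset: what is moved stays moved. The work goes in short steps, Python scripts to look and compute and a tool call to move; the robot and the scene stay as the last step left them, time stands still between calls to the robot, and variables do not carry over. Pictures are saved under pics/ and viewed, at most 10 in all, crops included, and the job is handed in when it is done.

Besides the shell and the picture viewer there is one more tool, called after "Call:" by a JSON object that holds its "api" and its "payload". drive_tool: Moves the arm, as the interface text tells. Its arguments: {"type":"object","properties":{"rows":{"type":"array"}},"required":["rows"]}

```bash
mkdir -p pics; cat > h.py <<'E'
import numpy as np, cv2
from station import *
def pts(p,mask=None):
    z=p["z_map"]; v,u=np.nonzero((z>0)&(mask if mask is not None else True))
    d=z[v,u]; c=np.stack([(u-p["cx"])/p["fx"]*d,(v-p["cy"])/p["fy"]*d,d],1)
    return (c-np.array(p["t"]))@np.array(p["R"]), u, v
def save(p,n): cv2.imwrite("pics/"+n,p["frame"][...,::-1])
E
python3 - <<'E'
from h import *
s=sense(); print(s["time_s"],s["tcp_pos"],np.round(s["ee_rot"],3).tolist(),s["gripper_width"])
for n in("top","scene"):
    p=capture(n); save(p,n+"0.png")
    for l in("stand_a","lever_a","grip_a","tape_2","spanner_13"):
        for m in masks_of(l,p)[:3]:
            X,u,v=pts(p,m["region"])
            if len(X): print(n,l,round(m["p"],2),np.round(m["xy"]),len(X),np.round(np.percentile(X,[2,50,98],axis=0)*1000).tolist())
E
```

```text
0.0 [0.16461085 0.60233258 0.24043854] [[0.965, -0.264, -0.001], [-0.264, -0.965, -0.002], [0.0, 0.002, -1.0]] 0.9988754980914665
top stand_a 0.76 [275. 248.] 2908 [[419.0, -232.0, 8.0], [517.0, -203.0, 101.0], [595.0, -131.0, 109.0]]
top stand_a 0.6 [372. 266.] 2704 [[403.0, -420.0, 9.0], [503.0, -388.0, 101.0], [578.0, -321.0, 109.0]]
top lever_a 0.83 [342. 260.] 356 [[454.0, -352.0, 86.0], [508.0, -328.0, 97.0], [557.0, -312.0, 101.0]]
top lever_a 0.64 [237. 244.] 417 [[452.0, -150.0, 81.0], [512.0, -136.0, 96.0], [563.0, -128.0, 101.0]]
top lever_a 0.51 [341. 207.] 611 [[597.0, -332.0, 13.0], [620.0, -314.0, 57.0], [659.0, -296.0, 64.0]]
top grip_a 0.84 [374. 269.] 2960 [[403.0, -422.0, 8.0], [504.0, -387.0, 101.0], [580.0, -319.0, 109.0]]
top tape_2 0.97 [320. 298.] 491 [[422.0, -336.0, -3.0], [446.0, -304.0, 17.0], [477.0, -280.0, 21.0]]
top tape_2 0.68 [343. 259.] 376 [[453.0, -355.0, 18.0], [506.0, -327.0, 97.0], [557.0, -311.0, 101.0]]
top tape_2 0.64 [239. 247.] 393 [[453.0, -152.0, 83.0], [508.0, -137.0, 96.0], [562.0, -129.0, 101.0]]
top spanner_13 0.7 [164. 262.] 465 [[4
[... 721 characters left out ...]
3.] 2564 [[400.0, -429.0, 7.0], [502.0, -401.0, 96.0], [573.0, -321.0, 111.0]]
scene grip_a 0.96 [286. 245.] 2364 [[418.0, -235.0, 4.0], [523.0, -211.0, 92.0], [602.0, -132.0, 110.0]]
scene grip_a 0.73 [261. 223.] 369 [[453.0, -159.0, 3.0], [528.0, -139.0, 95.0], [613.0, -55.0, 102.0]]
scene grip_a 0.62 [353. 276.] 2389 [[400.0, -429.0, 9.0], [504.0, -402.0, 96.0], [571.0, -322.0, 111.0]]
scene tape_2 0.62 [306. 298.] 467 [[423.0, -337.0, 1.0], [448.0, -311.0, 17.0], [478.0, -284.0, 22.0]]
scene spanner_13 0.6 [456. 353.] 778 [[449.0, -696.0, 8.0], [458.0, -647.0, 21.0], [473.0, -534.0, 28.0]]
scene spanner_13 0.49 [192. 250.] 167 [[409.0, 16.0, 4.0], [456.0, 26.0, 8.0], [510.0, 36.0, 11.0]]
```

```bash
python3 - <<'E'
from h import *
p=capture("top"); save(p,"t1.png")
im=p["frame"][170:350,120:560]; cv2.imwrite("pics/t1.png",cv2.resize(im,None,fx=1.8,fy=1.8,interpolation=cv2.INTER_CUBIC)[...,::-1])
# height map, orthographic
X,u,v=pts(p)
# bar & lever: slices over x
for nm,lo,hi in(("L",-0.26,-0.09),("R",-0.45,-0.29)):
    bar=[];lev=[]
    for x in np.arange(.41,.61,.01):
        s=X[(abs(X[:,0]-x)<.005)&(X[:,2]>.075)&(X[:,2]<.13)&(X[:,1]>lo)&(X[:,1]<hi)]
        y=np.sort(s[:,1]*1000)
        if len(y)==0: continue
        g=np.split(y,np.nonzero(np.diff(y)>5)[0]+1)
        print(nm,round(x,2),[(round(a[0]),round(a[-1]),len(a)) for a in g],round(s[:,2].max()*1000))
E
```

```text
L 0.41 [(-227, -207, 19)] 101
L 0.42 [(-232, -202, 91)] 109
L 0.43 [(-231, -200, 99)] 108
L 0.44 [(-230, -199, 95)] 108
L 0.45 [(-229, -198, 100), (-143, -131, 23)] 108
L 0.46 [(-228, -196, 95), (-143, -130, 40)] 108
L 0.47 [(-227, -195, 98), (-140, -131, 31)] 109
L 0.48 [(-226, -194, 93), (-140, -130, 37)] 109
L 0.49 [(-224, -192, 92), (-140, -130, 34)] 107
L 0.5 [(-223, -192, 91), (-139, -130, 34)] 107
L 0.51 [(-221, -186, 99), (-139, -129, 35)] 108
L 0.52 [(-224, -185, 117), (-138, -129, 34)] 113
L 0.53 [(-223, -183, 128), (-138, -128, 33)] 112
L 0.54 [(-222, -183, 117), (-141, -128, 43)] 113
L 0.55 [(-221, -182, 100), (-147, -131, 45)] 110
L 0.56 [(-210, -185, 65), (-177, -137, 87)] 108
L 0.57 [(-214, -140, 259)] 111
L 0.58 [(-213, -142, 171)] 108
L 0.59 [(-212, -185, 55), (-177, -163, 37)] 107
L 0.6 [(-205, -185, 51), (-175, -162, 14)] 104
R 0.41 [(-403, -371, 102)] 109
R 0.42 [(-403, -372, 99)] 107
R 0.43 [(-406, -374, 100)] 107
R 0.44 [(-407, -374, 97)] 108
R 0.45 [(-408, -376, 95), (-323, -310, 17)] 108
R 0.46 [(-409, -377, 99), (-325, -310, 41)] 107
R 0.47 [(-410, -379, 91), (-325, -314, 27)] 108
R 0.48 [(-412, -379, 95), (-327, -316, 32)] 109
R 0.49 [(-413, -381, 95), (-329, -319, 30)] 108
R 0.5 [(-417, -380, 114), (-332, -320, 30)] 112
R 0.51 [(-420, -380, 132), (-333, -322, 26)] 113
R 0.52 [(-421, -380, 125), (-335, -325, 32)] 114
R 0.53 [(-421, -382, 111), (-337, -327, 27)] 111
R 0.54 [(-415, -384, 57), (-346, -329, 41)] 108
R 0.55 [(-421, -335, 191)] 109
R 0.56 [(-423, -345, 254)] 110
R 0.57 [(-423, -349, 158)] 110
R 0.58 [(-420, -398, 62), (-389, -376, 38), (-363, -357, 4)] 104
R 0.59 [(-415, -413, 2), (-407, -399, 7), (-389, -376, 8)] 100
```

View pics/t1.png

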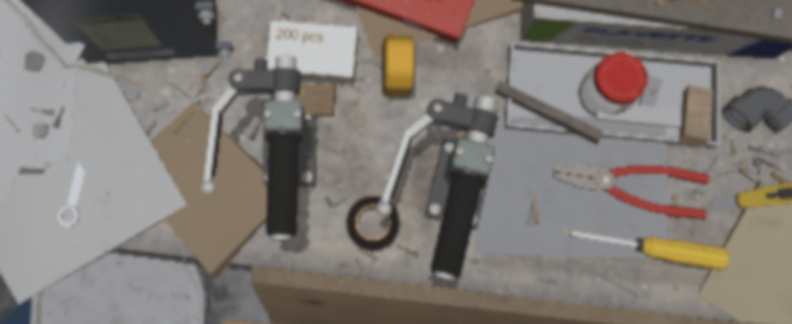

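View pics/scene0.png

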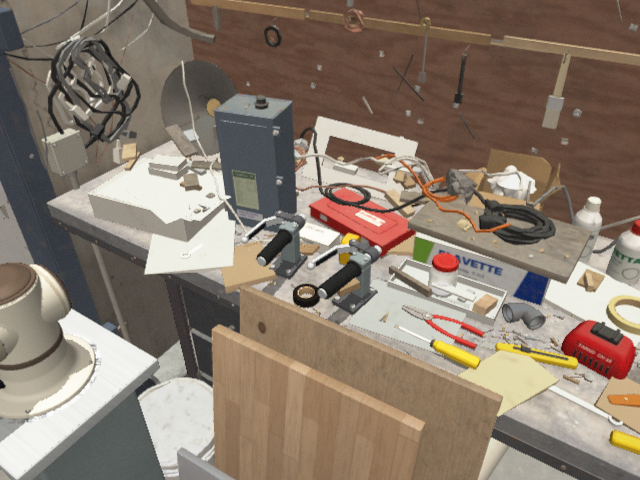

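The top view shows two stands, with the levers (ball tips) at crop pixels (208,187) and (385,208) and the tape roll just beside the right lever tip. The scene view shows boards leaning at the front and a tall cabinet at the left rear. I'll check the transit clearance and work out the press points.

```bash
python3 - <<'E'
from h import *
A=[]
for n in("top","scene"):
    p=capture(n); X,u,v=pts(p); A.append(X)
    for nm,lo,hi in(("L",-0.26,-0.09),("R",-0.45,-0.29)):
        S=X[(X[:,2]>.08)&(X[:,2]<.108)&(X[:,1]>lo)&(X[:,1]<hi)&(X[:,0]>.38)&(X[:,0]<.62)]
        m=-.2175 if nm=="L" else -.387; k=.119 if nm=="L" else -.119
        x0=.42 if nm=="L" else .41
        ymid=m+k*(S[:,0]-x0)
        d=S[:,1]-ymid
        b=S[(abs(d)<.02)&(S[:,2]>.1)]; g=b[b[:,0]<.49]
        f=np.polyfit(g[:,0],g[:,1],1)
        l=S[(d>.045)&(d<.12)&(S[:,2]>.085)]; print(n,nm,"bar slope",np.round(f,4),"xmin",np.percentile(b[:,0],1),"lever xmin",l[:,0].min(), "top z",np.median(l[:,2]))
        yaw=np.arctan(f[0]); ex=np.array([np.cos(yaw),np.sin(yaw)]); ey=np.array([-ex[1],ex[0]])
        x1=np.percentile(S[abs(d)<.02][:,0],.5); e=np.array([x1,np.polyval(f,x1)]); O=e+.112*ex
        piv=O+.053*ex+.047*ey
        print("  yaw",np.degrees(yaw),"O",O.round(4),"piv",piv.round(4))
        q=(l[:,:2]-O)@np.c_[ex,ey]
        for a in range(-70,40,10):
            t=q[abs(q[:,0]*1000-a)<5,1]*1000
            if len(t): print("   ",a,np.round(np.percentile(t,[2,98]),1),end="")
        print()
X=np.vstack(A)
for x in(.2,.25,.3,.35,.4,.45,.5,.55):
    print(x,[int(1000*max(X[(abs(X[:,0]-x)<.025)&(abs(X[:,1]-y)<.05)][:,2],default=-1)) for y in np.arange(.6,-.6,-.1)])
E
```

```text
top L bar slope [ 0.1173 -0.2663] xmin 0.41834694428772357 lever xmin 0.44926831885537405 top z 0.09713496559790816
  yaw 6.688567660962963 O [ 0.5251 -0.2047] piv [ 0.5723 -0.1519]
    -70 [71.3 79.9]    -60 [69.4 81.7]    -50 [71.  80.1]    -40 [69.3 78.7]    -30 [68.5 78.1]    -20 [67.9 77.7]    -10 [67.  76.5]    0 [66.1 77. ]    10 [65.3 75.3]    20 [62.1 74. ]    30 [55.5 70.7]
top R bar slope [-0.1176 -0.3388] xmin 0.4012721140673356 lever xmin 0.45105310436718554 top z 0.09747294455559478
  yaw -6.707456586572368 O [ 0.5078 -0.3985] piv [ 0.5659 -0.358 ]
    -70 [73.6 79.1]    -60 [68.  82.4]    -50 [70.4 79.6]    -40 [68.6 78.3]    -30 [67.7 77.4]    -20 [66.7 76.4]    -10 [66.1 75.1]    0 [65.2 74.1]    10 [64.1 73.6]    20 [61.4 72.6]    30 [53.8 70.6]
scene L bar slope [ 0.0861 -0.2555] xmin 0.41680266475228317 lever xmin 0.45111629679841986 top z 0.09666837056128788
  yaw 4.9189259066572815 O [ 0.5255 -0.2102] piv [ 0.5743 -0.1589]
    -70 [72.8 83.2]    -60 [70.8 84.7]    -50 [73.6 83.7]    -40 [72.4 83. ]    -30 [71.2 81.9]    -20 [72. 83.]    -10 [70.6 79.5]    0 [70.
[... 274 characters left out ...]
71.5 84.5]    -50 [72.2 84. ]    -40 [71.8 84.3]    -30 [70.6 80.4]    -20 [69.2 81.3]    -10 [68.7 80.4]    0 [69.8 78.9]    10 [68.9 79.6]    20 [65.1 79.3]    30 [59.7 74.8]
0.2 [-857, -658, -859, -573, -580, -586, -580, -390, -391, -389, -390, -393]
0.25 [-860, -657, -675, -531, -537, -577, -577, -875, -201, -219, -227, -242]
0.3 [-862, -658, -775, -573, -568, 3, -573, -55, -47, -47, -48, -48]
0.35 [311, -655, -764, -573, -566, 6, 9, 15, 41, 44, 41, 42]
0.4 [441, 507, 83, 86, 5, 90, 14, 17, 108, 41, 108, 43]
0.45 [529, 517, 84, 90, 90, 90, 88, 102, 109, 102, 111, 19]
0.5 [528, 459, 86, 92, 91, 92, 95, 103, 111, 103, 115, 15]
0.55 [518, 398, 104, 131, 127, 117, 97, 110, 114, 106, 115, 49]
```

Call:
{"api": "drive_tool", "payload": {"rows": [[0, 14, -35, 0, 0, 0, 0.015], [0, 14, -35, 0, 0, 0, 0.015], [0, 14, -35, 0, 0, 0, 0.015], [0, 14, -35, 0, 0, 0, 0.015], [0, 14, -35, 0, 0, 0, 0.015]]}}

```text
time_s: 1.17
tcp_pos: [0.2351, 0.4262, 0.2416]
ee_rot: [[0.982, -0.189, 0.0], [-0.189, -0.982, 0.0], [0.0, -0.0, -1.0]]
wrist_force: [0.5, -0.4, 0.1]
gripper_width: 0.708
gripper_force: 0.0
```

Call:
{"api": "drive_tool", "payload": {"rows": [[0, 16, -35, 0, 0, 0, 0.015], [0, 16, -35, 0, 0, 0, 0.015], [0, 16, -35, 0, 0, 0, 0.015], [0, 16, -35, 0, 0, 0, 0.015], [0, 16, -35, 0, 0, 0, 0.015]]}}

```text
time_s: 1.58
tcp_pos: [0.315, 0.2511, 0.242]
ee_rot: [[0.993, -0.115, 0.001], [-0.115, -0.993, 0.001], [0.001, -0.001, -1.0]]
wrist_force: [1.1, 0.1, -0.3]
gripper_width: 0.324
gripper_force: 0.0
```

Call:
{"api": "drive_tool", "payload": {"rows": [[0, 16, -35, 0, 0, 0, 0.015], [0, 16, -35, 0, 0, 0, 0.015], [0, 16, -35, 0, 0, 0, 0.015], [0, 16, -35, 0, 0, 0, 0.015], [0, 16, -35, 0, 0, 0, 0.015]]}}

```text
time_s: 2.0
tcp_pos: [0.3951, 0.0761, 0.2421]
ee_rot: [[0.999, -0.04, 0.001], [-0.04, -0.999, 0.001], [0.001, -0.001, -1.0]]
wrist_force: [0.7, 1.1, 0.4]
gripper_width: 0.018
gripper_force: 0.0
```

Call:
{"api": "drive_tool", "payload": {"rows": [[0, 18, -35, 0, 0, 0, 0.015], [0, 18, -35, 0, 0, 0, 0.015], [0, 18, -35, 0, 0, 0, 0.015], [0, 18, -35, 0, 0, 0, 0.015], [0, 16, -30, 0, 0, 0, 0.013]]}}

```text
time_s: 2.42
tcp_pos: [0.4835, -0.0946, 0.2418]
ee_rot: [[1.0, 0.031, 0.001], [0.031, -1.0, -0.0], [0.001, 0.0, -1.0]]
wrist_force: [1.0, 2.0, -0.3]
gripper_width: 0.003
gripper_force: 0.0
```

```bash
python3 - <<'E'
from h import *
s=sense(); print(s["tcp_pos"],s["gripper_width"]); R=np.array(s["ee_rot"]); T0=np.array(s["tcp_pos"])
p=capture("wrist"); save(p,"w1.png")
T=np.array(p["T_tool_cam"]); print(T.round(3).tolist())
# world->cam
Rw=R@T[:3,:3]; tw=R@T[:3,3]+T0
p["R"]=Rw.T; p["t"]=-Rw.T@tw
for l in("lever_a","grip_a"):
    for m in masks_of(l,p)[:2]:
        X,u,v=pts(p,m["region"]); print(l,m["p"],m["xy"],len(X),np.round(np.percentile(X,[2,50,98],axis=0)*1000).tolist() if len(X) else "")
X,u,v=pts(p)
for x in np.arange(.43,.6,.01):
    y=np.sort(X[(abs(X[:,0]-x)<.004)&(X[:,2]>.085)&(X[:,2]<.13)&(X[:,1]>-.18)&(X[:,1]<-.11)][:,1])*1000
    if len(y): print(round(x,2),y[[0,-1]].round(1))
E
```

```text
[ 0.48346793 -0.09456892  0.24180334] 0.0033737921575966554
[[0.001, -0.969, -0.249, 0.067], [1.0, 0.001, 0.0, 0.0], [-0.0, -0.249, 0.969, -0.142], [0.0, 0.0, 0.0, 1.0]]
lever_a 0.58 [363.8, 196.6] 1754 [[454.0, -146.0, 83.0], [511.0, -134.0, 97.0], [561.0, -128.0, 99.0]]
lever_a 0.57 [589.4, 198.5] 3490 [[455.0, -375.0, 41.0], [519.0, -326.0, 94.0], [571.0, -311.0, 99.0]]
grip_a 0.72 [599.0, 198.6] 7420 [[459.0, -422.0, 3.0], [514.0, -367.0, 82.0], [570.0, -313.0, 99.0]]
grip_a 0.71 [429.1, 169.2] 14129 [[454.0, -221.0, 9.0], [534.0, -190.0, 99.0], [597.0, -130.0, 108.0]]
0.45 [-142.6 -129.2]
0.46 [-143.1 -128. ]
0.47 [-140.1 -130.2]
0.48 [-139.8 -129.7]
0.49 [-138.9 -129.2]
0.5 [-139.2 -128.8]
0.51 [-138.4 -128.4]
0.52 [-137.7 -127.8]
0.53 [-137.8 -127.5]
0.54 [-140.2 -127.3]
0.55 [-145.9 -130.8]
0.56 [-174.4 -136.8]
0.57 [-179.9 -139.4]
0.58 [-179.9 -140.8]
0.59 [-176.  -161.7]
```

View pics/w1.png

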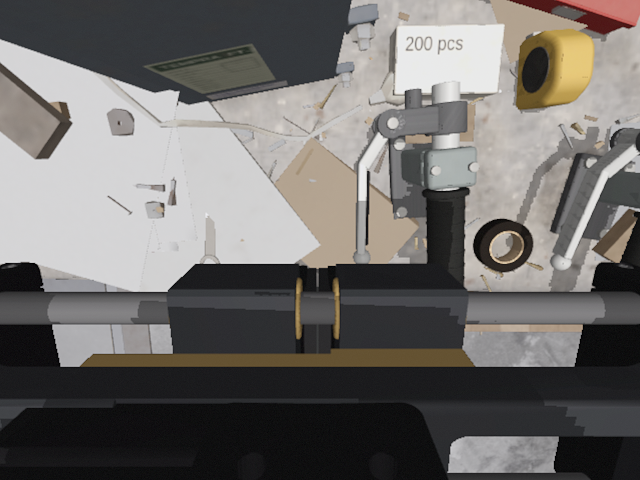

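The wrist view shows the left lever, with its tip at (362,257) and pivot at (388,122), and the closed fingers at (318,310). I'll measure the gripper's own outline in the tool frame before lowering.

```bash
python3 - <<'E'
from h import *
p=capture("wrist"); T=np.array(p["T_tool_cam"])
p["R"]=T[:3,:3].T; p["t"]=-T[:3,:3].T@T[:3,3]
X,u,v=pts(p); X=X*1000
for z in range(-100,40,10):
    s=X[(abs(X[:,2]-z)<5)&(abs(X[:,0])<60)&(abs(X[:,1])<120)]
    if len(s): print(z,len(s),"x",np.percentile(s[:,0],[1,99]).round(),"y",np.percentile(s[:,1],[1,99]).round())
for r,c in((270,250),(275,400),(310,318),(300,310),(280,320),(340,250),(310,100),(268,318)):
    i=np.nonzero((u==c)&(v==r))[0]; print(r,c,X[i].round())
R=np.array(sense()["ee_rot"]);print(R.round(3).tolist())
E
```

```text
-100 15593 x [20. 26.] y [-48.  16.]
-90 31101 x [ 9. 25.] y [-55.  64.]
-80 11232 x [-0. 25.] y [-60.  66.]
-70 31172 x [-15.  37.] y [-76.  79.]
-60 12156 x [-28.  37.] y [-80.  80.]
-50 2954 x [-35.  37.] y [-85.  85.]
-40 101 x [-1. 10.] y [-5.  5.]
-30 745 x [-8.  4.] y [-5.  5.]
-10 107 x [ 8. 10.] y [-6.  6.]
0 307 x [-10.  10.] y [-7.  8.]
10 274 x [ 8. 10.] y [-8.  9.]
20 134 x [ 8. 10.] y [-8.  9.]
270 250 [[ 36. -17. -59.]]
275 400 [[ 37.  20. -64.]]
310 318 [[ 29.   0. -68.]]
300 310 [[ 31.  -2. -65.]]
280 320 [[9. 1. 4.]]
340 250 [[ 25. -15. -73.]]
310 100 [[ 29. -52. -67.]]
268 318 [[-68.   1. 233.]]
[[1.0, 0.029, -0.001], [0.029, -1.0, 0.0], [-0.001, -0.0, -1.0]]
```

Call:
{"api": "drive_tool", "payload": {"rows": [[0, 0, 0, -35, 0, 0, 0], [0, 0, 0, -35, 0, 0, 0], [0, 0, 0, -35, 0, 0, 0], [0, 0, 0, -30, 0, 0, 0], [0, 0, 0, -15, 0, 0, 0]]}}

```text
time_s: 3.03
tcp_pos: [0.4799, -0.0909, 0.0886]
ee_rot: [[0.999, 0.033, -0.006], [0.033, -0.999, 0.0], [-0.006, -0.0, -1.0]]
wrist_force: [0.1, 0.1, -0.3]
gripper_width: 0.005
gripper_force: 0.0
```

Call:
{"api": "drive_tool", "payload": {"rows": [[0, 0, -5, 0, 0, 0, 0], [0, 0, -4, 0, 0, 0, 0], [0, 0, -3, 0, 0, 0, 0], [0, 0, -2, 0, 0, 0, 0], [0, 0, 0, 0, 0, 0, 0]]}}

```text
time_s: 3.45
tcp_pos: [0.4837, -0.1063, 0.0931]
ee_rot: [[1.0, 0.031, 0.003], [0.031, -1.0, 0.0], [0.003, -0.0, -1.0]]
wrist_force: [-0.4, -0.2, 0.4]
gripper_width: 0.006
gripper_force: 0.0
```

Call:
{"api": "drive_tool", "payload": {"rows": [[0, 0, -2, 0, 0, 0, 0], [0, 0, -2, 0, 0, 0, 0], [0, 0, -2, 0, 0, 0, 0], [0, 0, -2, 0, 0, 0, 0], [0, 0, 0, 0, 0, 0, 0]]}}

```text
time_s: 3.87
tcp_pos: [0.4827, -0.1145, 0.0916]
ee_rot: [[1.0, 0.031, 0.0], [0.031, -1.0, -0.0], [0.0, 0.0, -1.0]]
wrist_force: [0.5, -0.8, -0.1]
gripper_width: 0.005
gripper_force: 0.0
```

Call:
{"api": "drive_tool", "payload": {"rows": [[0, 0, -2, 0, 0, 0, 0], [0, 0, -2, 0, 0, 0, 0], [0, 0, -2, 0, 0, 0, 0], [0, 0, 0, 0, 0, 0, 0]]}}

```text
time_s: 4.2
tcp_pos: [0.4825, -0.12, 0.0914]
ee_rot: [[1.0, 0.031, -0.001], [0.031, -1.0, 0.001], [-0.001, -0.001, -1.0]]
wrist_force: [-0.4, 3.5, 1.0]
gripper_width: 0.005
gripper_force: 1.6
```

Call:
{"api": "drive_tool", "payload": {"rows": [[0, 0, -2.5, 0, 0, 0, 0.03], [0, 0, -2.5, 0, 0, 0, 0.03], [0, 0, -2.5, 0, 0, 0, 0.03], [0, 0, -2.5, 0, 0, 0, 0.03], [0, 0, 0, 0, 0, 0, 0]]}}

```text
time_s: 4.62
tcp_pos: [0.4807, -0.13, 0.091]
ee_rot: [[0.989, 0.15, -0.005], [0.15, -0.989, 0.001], [-0.004, -0.001, -1.0]]
wrist_force: [-4.1, 2.3, 2.8]
gripper_width: 0.005
gripper_force: 2.4
```

Call:
{"api": "drive_tool", "payload": {"rows": [[0, 0, -2, 0, 0, 0, 0.02], [0, 0, -1.5, 0, 0, 0, 0.02], [0, 0, 0, 0, 0, 0, 0]]}}

```text
time_s: 4.87
tcp_pos: [0.4805, -0.1333, 0.0909]
ee_rot: [[0.982, 0.189, -0.005], [0.189, -0.982, 0.001], [-0.005, -0.002, -1.0]]
wrist_force: [-3.5, 3.1, 2.2]
gripper_width: 0.01
gripper_force: 2.4
```

Call:
{"api": "drive_tool", "payload": {"rows": [[0, 0, -1, 0, 0, 0, 0.01], [0, 0, -1, 0, 0, 0, 0.01], [0, 0, 0, 0, 0, 0, 0]]}}

```text
time_s: 5.12
tcp_pos: [0.4802, -0.1353, 0.0909]
ee_rot: [[0.978, 0.208, -0.006], [0.208, -0.978, 0.001], [-0.005, -0.002, -1.0]]
wrist_force: [-4.8, 4.0, 2.6]
gripper_width: 0.006
gripper_force: 2.6
```

Call:
{"api": "drive_tool", "payload": {"rows": [[0, 1, -1, 0, 0, 0, 0.01], [0, 1, -1, 0, 0, 0, 0.01], [0, 0, 0, 0, 0, 0, 0]]}}

```text
time_s: 5.37
tcp_pos: [0.4821, -0.1372, 0.0907]
ee_rot: [[0.974, 0.228, -0.006], [0.228, -0.974, 0.001], [-0.006, -0.002, -1.0]]
wrist_force: [-5.2, 4.3, 0.9]
gripper_width: 0.004
gripper_force: 2.6
```

```bash
python3 - <<'E'
from h import *
s=sense(); print(s["wrist_force"],s["moment"])
p=capture("top"); X,u,v=pts(p)
for x in np.arange(.43,.6,.01):
    y=X[(abs(X[:,0]-x)<.004)&(X[:,2]>.085)&(X[:,2]<.103)&(X[:,1]>-.18)&(X[:,1]<-.11)][:,1]*1000
    if len(y): print(round(x,2),y.min().round(1),y.max().round(1))
cv2.imwrite("pics/t2.png",cv2.resize(p["frame"][180:340,160:380],None,fx=3,fy=3,interpolation=cv2.INTER_CUBIC)[...,::-1])
E
```

```text
[-5.2278831   4.29315012  0.91869654] [ 1.04486784  1.21789311 -0.01189502]
0.45 -167.9 -155.0
0.46 -167.4 -165.5
0.47 -133.5 -133.5
0.54 -147.7 -140.7
0.55 -151.0 -138.8
0.56 -159.2 -142.2
0.57 -179.6 -141.0
0.58 -178.9 -145.4
0.59 -176.6 -163.1
```

View pics/t2.png

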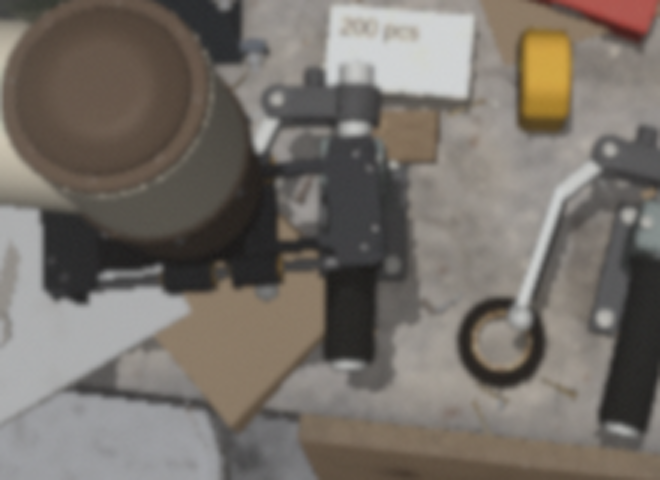

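The ball tip shows at (267,290) and has moved about 25 mm in, with the finger clear of the grip. I'll press on to find the stop.

Call:
{"api": "drive_tool", "payload": {"rows": [[0, 0.5, -1, 0, 0, 0, 0.01], [0, 0.5, -1, 0, 0, 0, 0.01], [0, 0, 0, 0, 0, 0, 0]]}}

```text
time_s: 5.67
tcp_pos: [0.4821, -0.1384, 0.0905]
ee_rot: [[0.969, 0.247, -0.008], [0.247, -0.969, 0.002], [-0.007, -0.004, -1.0]]
wrist_force: [-7.6, 9.2, 4.1]
gripper_width: 0.006
gripper_force: 5.4
```

Call:
{"api": "drive_tool", "payload": {"rows": [[0, 0.5, -1, 0, 0, 0, 0.01], [0, 0.5, -1, 0, 0, 0, 0.01], [0, 0, 0, 0, 0, 0, 0]]}}

```text
time_s: 5.92
tcp_pos: [0.4819, -0.139, 0.0905]
ee_rot: [[0.964, 0.265, -0.01], [0.265, -0.964, 0.004], [-0.009, -0.007, -1.0]]
wrist_force: [-9.9, 16.9, 7.9]
gripper_width: 0.002
gripper_force: 10.0
```

Force climbs while motion stalls, so the left lever has a firm stop at about 0.22 rad and is good. I'll release it.

Call:
{"api": "drive_tool", "payload": {"rows": [[0, 0, 5, 0, 0, 0, -0.03], [0, 0, 6, 0, 0, 0, -0.05], [0, 0, 8, 0, 0, 0, -0.05], [0, 0, 10, 0, 0, 0, -0.05], [0, 0, 12, 0, 0, 0, -0.05]]}}

```text
time_s: 6.33
tcp_pos: [0.4872, -0.1005, 0.0916]
ee_rot: [[0.999, 0.038, 0.001], [0.038, -0.999, -0.0], [0.001, 0.0, -1.0]]
wrist_force: [0.1, -0.5, 0.3]
gripper_width: 0.001
gripper_force: 0.0
```

Call:
{"api": "drive_tool", "payload": {"rows": [[0, 0, 8, 10, 0, 0, 0], [0, 0, 0, 30, 0, 0, 0], [0, 0, 0, 40, 0, 0, 0], [0, 0, 0, 40, 0, 0, 0], [0, 0, 0, 30, 0, 0, 0]]}}

```text
time_s: 6.75
tcp_pos: [0.4877, -0.0928, 0.246]
ee_rot: [[0.999, 0.043, 0.005], [0.043, -0.999, -0.001], [0.005, 0.001, -1.0]]
wrist_force: [0.7, 0.2, -0.1]
gripper_width: 0.006
gripper_force: 0.0
```

```bash
python3 - <<'E'
from h import *
s=sense(); print(s["tcp_pos"],s["wrist_force"])
p=capture("wrist"); T=np.array(p["T_tool_cam"]); R=np.array(s["ee_rot"]); Rw=R@T[:3,:3]; tw=R@T[:3,3]+np.array(s["tcp_pos"])
p["R"]=Rw.T; p["t"]=-Rw.T@tw
X,u,v=pts(p)
for lo,hi in((-.18,-.11),(-.35,-.29)):
  for x in np.arange(.45,.55,.01):
    y=X[(abs(X[:,0]-x)<.004)&(X[:,2]>.085)&(X[:,2]<.103)&(X[:,1]>lo)&(X[:,1]<hi)][:,1]*1000
    if len(y): print(round(x,2),y.min().round(1),y.max().round(1))
E
```

```text
[ 0.48769955 -0.09279023  0.24602604] [ 0.65452455  0.19279013 -0.14948566]
0.46 -142.8 -128.2
0.47 -139.6 -130.1
0.48 -140.2 -129.6
0.49 -139.1 -129.1
0.5 -139.0 -128.8
0.51 -138.4 -128.4
0.52 -138.0 -127.9
0.53 -137.7 -127.5
0.54 -140.7 -127.3
0.55 -145.7 -131.1
0.45 -319.2 -310.0
0.46 -322.6 -308.4
0.47 -324.6 -312.6
0.48 -326.7 -314.8
0.49 -327.9 -317.0
0.5 -330.9 -319.0
0.51 -333.9 -320.9
0.52 -335.1 -322.6
0.53 -337.5 -325.5
0.54 -345.5 -327.0
0.55 -349.9 -333.5
```

The left lever is back at rest (profile matches the start). Moving on to the right lever.

Call:
{"api": "drive_tool", "payload": {"rows": [[0, 0, -39, 0, 0, 0, -0.05], [0, 1, -39, 0, 0, 0, -0.05], [0, 1, -39, 0, 0, 0, -0.05], [0, 1, -39, 0, 0, 0, -0.05], [0, 1, -36, 0, 0, 0, -0.043]]}}

```text
time_s: 7.22
tcp_pos: [0.4906, -0.2867, 0.2423]
ee_rot: [[0.979, -0.202, 0.001], [-0.202, -0.979, -0.001], [0.001, 0.001, -1.0]]
wrist_force: [1.2, 0.2, -0.2]
gripper_width: 0.003
gripper_force: 0.0
```

Call:
{"api": "drive_tool", "payload": {"rows": [[0, 0, 0, 0, 0, 0, 0], [0, 0, 0, -40, 0, 0, 0], [0, 0, 0, -40, 0, 0, 0], [0, 0, 0, -40, 0, 0, 0], [0, 0, 0, -34, 0, 0, 0]]}}

```text
time_s: 7.63
tcp_pos: [0.49, -0.2845, 0.0859]
ee_rot: [[0.98, -0.2, -0.0], [-0.2, -0.98, 0.0], [-0.0, -0.0, -1.0]]
wrist_force: [0.7, -0.2, -0.3]
gripper_width: 0.005
gripper_force: 0.0
```

Call:
{"api": "drive_tool", "payload": {"rows": [[0, -1, -4, 0, 0, 0, 0], [0, -1, -3, 0, 0, 0, 0], [0, 0, -2, 0, 0, 0, 0], [0, 0, 0, 0, 0, 0, 0]]}}

```text
time_s: 7.97
tcp_pos: [0.4908, -0.2948, 0.0906]
ee_rot: [[0.98, -0.2, 0.006], [-0.2, -0.98, -0.002], [0.006, 0.001, -1.0]]
wrist_force: [-0.4, 0.1, -0.7]
gripper_width: 0.005
gripper_force: 0.0
```

Call:
{"api": "drive_tool", "payload": {"rows": [[0, -1, -3, 0, 0, 0, 0], [0, -1, -3, 0, 0, 0, 0], [0, -1, -3, 0, 0, 0, 0], [0, 0, 0, 0, 0, 0, 0]]}}

```text
time_s: 8.3
tcp_pos: [0.4858, -0.3032, 0.0884]
ee_rot: [[0.98, -0.201, 0.001], [-0.201, -0.98, -0.0], [0.001, 0.0, -1.0]]
wrist_force: [0.2, 0.2, 0.3]
gripper_width: 0.002
gripper_force: 0.0
```

Call:
{"api": "drive_tool", "payload": {"rows": [[0, -1.3, -2.5, 0, 0, 0, 0.029], [0, -1.3, -2.5, 0, 0, 0, 0.029], [0, -1.3, -2.5, 0, 0, 0, 0.029], [0, -1.3, -2.5, 0, 0, 0, 0.029], [0, 0, 0, 0, 0, 0, 0]]}}

```text
time_s: 8.72
tcp_pos: [0.4804, -0.3124, 0.0879]
ee_rot: [[0.996, -0.086, 0.0], [-0.086, -0.996, 0.001], [0.0, -0.001, -1.0]]
wrist_force: [-1.2, 3.0, 1.7]
gripper_width: 0.009
gripper_force: 1.5
```

Call:
{"api": "drive_tool", "payload": {"rows": [[0, -1, -2, 0, 0, 0, 0.023], [0, -1, -2, 0, 0, 0, 0.023], [0, -0.8, -2, 0, 0, 0, 0.023], [0, 0, 0, 0, 0, 0, 0]]}}

```text
time_s: 9.05
tcp_pos: [0.4775, -0.3183, 0.0878]
ee_rot: [[1.0, -0.017, -0.0], [-0.017, -1.0, 0.001], [-0.0, -0.001, -1.0]]
wrist_force: [-0.7, 2.5, 2.5]
gripper_width: 0.007
gripper_force: 1.7
```

Call:
{"api": "drive_tool", "payload": {"rows": [[0, 0, -2, 0, 0, 0, 0.02], [0, 0, -2, 0, 0, 0, 0.02], [0, -0.5, -2, 0, 0, 0, 0.02], [0, 0, 0, 0, 0, 0, 0]]}}

```text
time_s: 9.38
tcp_pos: [0.4761, -0.3245, 0.0871]
ee_rot: [[0.999, 0.043, -0.002], [0.043, -0.999, 0.001], [-0.002, -0.001, -1.0]]
wrist_force: [-3.1, 4.7, 1.7]
gripper_width: 0.004
gripper_force: 2.2
```

Call:
{"api": "drive_tool", "payload": {"rows": [[0, -0.5, -2, 0, 0, 0, 0.02], [0, -0.5, -2, 0, 0, 0, 0.02], [0, -0.5, -2, 0, 0, 0, 0.02], [0, 0, 0, 0, 0, 0, 0]]}}

```text
time_s: 9.72
tcp_pos: [0.4743, -0.3305, 0.087]
ee_rot: [[0.995, 0.103, -0.003], [0.103, -0.995, 0.001], [-0.003, -0.002, -1.0]]
wrist_force: [-3.4, 4.7, 2.4]
gripper_width: 0.0
gripper_force: 2.5
```

The right lever has gone past the good stop without resistance, so it is the faulty one. Continuing to its stop.

Call:
{"api": "drive_tool", "payload": {"rows": [[0, 0, -2, 0, 0, 0, 0.02], [0, 0, -2, 0, 0, 0, 0.02], [0, 0, -1, 0, 0, 0, 0.015], [0, 0, 0, 0, 0, 0, 0]]}}

```text
time_s: 10.05
tcp_pos: [0.4739, -0.3352, 0.0868]
ee_rot: [[0.988, 0.157, -0.004], [0.157, -0.988, 0.002], [-0.004, -0.002, -1.0]]
wrist_force: [-4.0, 4.3, 1.5]
gripper_width: 0.004
gripper_force: 2.6
```

Call:
{"api": "drive_tool", "payload": {"rows": [[0, 0, -1, 0, 0, 0, 0.01], [0, 0, -1, 0, 0, 0, 0.01], [0, 0, 0, 0, 0, 0, 0]]}}

```text
time_s: 10.3
tcp_pos: [0.4737, -0.3371, 0.0867]
ee_rot: [[0.984, 0.177, -0.005], [0.177, -0.984, 0.002], [-0.004, -0.003, -1.0]]
wrist_force: [-4.8, 4.0, 1.7]
gripper_width: 0.005
gripper_force: 2.7
```

Call:
{"api": "drive_tool", "payload": {"rows": [[0, 0, -1, 0, 0, 0, 0.01], [0, 0, -1, 0, 0, 0, 0.01], [0, 0, 0, 0, 0, 0, 0]]}}

```text
time_s: 10.55
tcp_pos: [0.4735, -0.339, 0.0867]
ee_rot: [[0.981, 0.196, -0.005], [0.196, -0.981, 0.002], [-0.004, -0.003, -1.0]]
wrist_force: [-4.7, 4.6, 2.8]
gripper_width: 0.007
gripper_force: 2.8
```

Call:
{"api": "drive_tool", "payload": {"rows": [[0, 0, -1, 0, 0, 0, 0.01], [0, 0, -1, 0, 0, 0, 0.01], [0, 0, 0, 0, 0, 0, 0]]}}

```text
time_s: 10.8
tcp_pos: [0.4733, -0.341, 0.0866]
ee_rot: [[0.976, 0.216, -0.005], [0.216, -0.976, 0.002], [-0.005, -0.004, -1.0]]
wrist_force: [-5.1, 4.5, 2.5]
gripper_width: 0.006
gripper_force: 2.9
```

Call:
{"api": "drive_tool", "payload": {"rows": [[0, 0, -0.8, 0, 0, 0, 0], [0, 0, -0.8, 0, 0, 0, 0], [0, 0, 0, 0, 0, 0, 0]]}}

```text
time_s: 11.05
tcp_pos: [0.4732, -0.3417, 0.0866]
ee_rot: [[0.977, 0.215, -0.006], [0.215, -0.977, 0.004], [-0.005, -0.005, -1.0]]
wrist_force: [-5.4, 8.3, 3.3]
gripper_width: 0.003
gripper_force: 4.8
```

Call:
{"api": "drive_tool", "payload": {"rows": [[0, 0, -0.8, 0, 0, 0, 0], [0, 0, -0.8, 0, 0, 0, 0], [0, 0, 0, 0, 0, 0, 0], [0, 0, 0, 0, 0, 0, 0]]}}

```text
time_s: 11.38
tcp_pos: [0.4731, -0.342, 0.0866]
ee_rot: [[0.976, 0.215, -0.006], [0.215, -0.976, 0.005], [-0.005, -0.007, -1.0]]
wrist_force: [-4.9, 12.9, 6.3]
gripper_width: 0.003
gripper_force: 7.3
```

```bash
python3 - <<'E'
from h import *
s=sense(); print(s["time_s"],s["tcp_pos"],s["wrist_force"])
for n in("top","scene"):
    p=capture(n); X,u,v=pts(p)
    for x in np.arange(.43,.56,.01):
        r=[]
        for lo,hi in((-.165,-.115),(-.40,-.29)):
            y=X[(abs(X[:,0]-x)<.004)&(X[:,2]>.082)&(X[:,2]<.103)&(X[:,1]>lo)&(X[:,1]<hi)][:,1]*1000
            r.append((y.min().round(1),y.max().round(1)) if len(y) else None)
        print(n,round(x,2),r)
    c=p["frame"][180:340,180:400] if n=="top" else p["frame"][190:330,220:400]
    cv2.imwrite(f"pics/{n}3.png",cv2.resize(c,None,fx=3,fy=3,interpolation=cv2.INTER_CUBIC)[...,::-1])
E
```

```text
11.3833 [ 0.47312841 -0.34200569  0.08656007] [-4.92703542 12.93177937  6.3282975 ]
top 0.43 [None, (np.float64(-399.9), np.float64(-373.8))]
top 0.44 [None, (np.float64(-399.3), np.float64(-361.4))]
top 0.45 [(np.float64(-143.0), np.float64(-130.9)), (np.float64(-399.5), np.float64(-357.0))]
top 0.46 [(np.float64(-143.6), np.float64(-129.9)), (np.float64(-387.3), np.float64(-387.3))]
top 0.47 [(np.float64(-140.8), np.float64(-130.5)), (np.float64(-399.9), np.float64(-399.9))]
top 0.48 [(np.float64(-140.2), np.float64(-130.8)), None]
top 0.49 [(np.float64(-139.9), np.float64(-133.1)), None]
top 0.5 [(np.float64(-139.5), np.float64(-138.3)), None]
top 0.51 [None, None]
top 0.52 [None, None]
top 0.53 [None, None]
top 0.54 [None, None]
top 0.55 [None, None]
top 0.56 [None, None]
scene 0.43 [None, (np.float64(-399.4), np.float64(-378.2))]
scene 0.44 [None, (np.float64(-399.7), np.float64(-397.8))]
scene 0.45 [(np.float64(-141.3), np.float64(-131.5)), (np.float64(-379.7), np.float64(-359.3))]
scene 0.46 [(np.float64(-145.0), np.float64(-130.6)), (np.float64(-381.8), np.float64(-335.5))]
s
[... 221 characters left out ...]
), np.float64(-130.6)), (np.float64(-386.0), np.float64(-352.2))]
scene 0.5 [(np.float64(-140.8), np.float64(-129.0)), (np.float64(-387.8), np.float64(-352.5))]
scene 0.51 [(np.float64(-140.3), np.float64(-131.7)), (np.float64(-382.4), np.float64(-353.8))]
scene 0.52 [(np.float64(-140.2), np.float64(-128.4)), (np.float64(-355.4), np.float64(-349.7))]
scene 0.53 [(np.float64(-140.3), np.float64(-130.9)), (np.float64(-354.4), np.float64(-345.9))]
scene 0.54 [(np.float64(-140.3), np.float64(-127.8)), (np.float64(-357.1), np.float64(-349.0))]
scene 0.55 [(np.float64(-148.9), np.float64(-131.6)), (np.float64(-360.0), np.float64(-355.6))]
scene 0.56 [(np.float64(-158.0), np.float64(-134.8)), None]
```

View pics/top3.png

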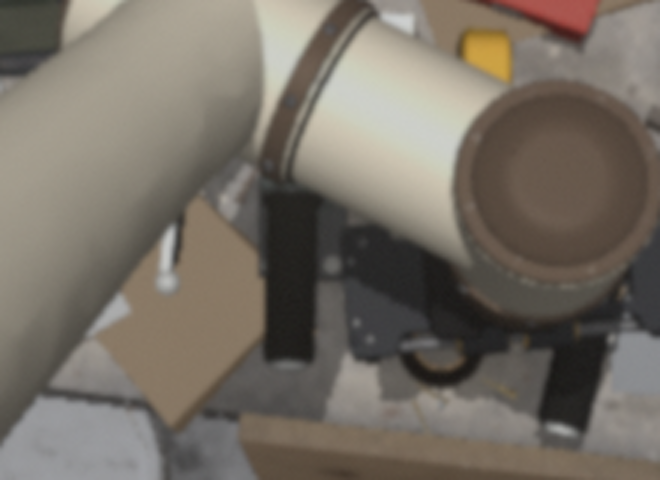

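View pics/scene3.png

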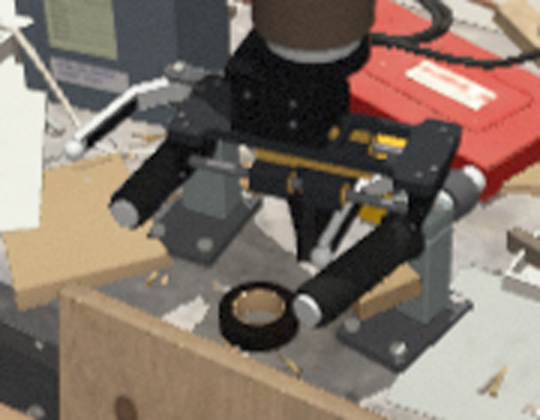

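The scene view shows the right ball tip (320,255) right at the grip with the finger on its outer face, the left lever (75,148) at rest, and the tape roll in place. The hold is steady at about 13 N.

```bash
python3 -c "
from station import *
print(finish_job())"
```

```text
the job is handed in; nothing more can be done
None
```

The left lever is good: it stopped firmly at about 0.22 rad and sprang back to rest. The right lever is faulty: it came all the way to the grip, and I handed the job in at about 11.5 s with it held fully pressed from its outer face at about 13 N.

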